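# Fold the hold-down flap, then shut the consumables case

### The arm

A 6-joint arm with a two-finger parallel gripper is mounted at the origin on the work surface; the furniture and walls round the work are solid. World frame = base frame: x ahead of the robot, y to its left, z up, the work surface at z = 0. Lengths are in mm, angles in rad, forces in N, time in s.
With the tool pointing down it reaches from about 300 to 775 mm from the base axis. Payload 14.6 kg.
Tool frame: the origin (TCP) lies midway between the tips of the shut fingers; the grasp point (between the pads) lies manip.grasp_offset behind it (manip.grasp_offset is the distance from the TCP to the grasp point, in mm); z points along the fingers, y is the direction in which the jaws open and shut (so a half turn about z gives the same grasp; the last joint's range is limited). The gripper opens to 94 mm and grips with 3 to 60 N. Pads are 16 mm wide; open, the fingers measure 119 mm over their backs; the gripper's body (75 mm by 177 mm) begins 78 mm behind the grasp point.
Start: joints at [1.058, 0.3, 1.521, -0, 1.321, -0.067], TCP at [237.145, 496.237, 205.446] pointing down, gripper open.
Joint ranges: [-3.03, 3.03], [-0.79, 2.21], [0.23, 2.52], [-1.04, 4.18], [0, 3.07], [-2.55, 2.55]. Speed limits (rad/s): [2.22, 2.22, 2.57, 3.14, 3.14, 3.14].

### API

Orientations are given as [roll, pitch, yaw] about the fixed x, y, z axes, in that order (R = Rz(yaw) Ry(pitch) Rx(roll)).
In Python, from cell import monitor, vision, order, manip gives the robot as it stands.
- The arm moves only by the shell command python3 -m jog 'ROWS' [FORCE]. ROWS is JSON, a list of rows, each a list of 7 numbers: the shift along the tool's x, y, z in cm, then the turn, a rotation vector about the tool's x, y, z in rad, then the opening in per cent of the stroke, from 0 (shut) to 100 (fully open). In form: [[tx, ty, tz, rx, ry, rz, jaw], ...]. A call has 1 to 8 rows; each row shifts and turns the commanded pose from where the row before left it, along the tool's axes as they then stand; what a row does not reach is not made up. A row lasts 1/10 s, in which the tool goes at most 50 mm and 8.59 degrees, less where a joint would pass 70% of its speed; a pose out of reach is approached as far as the arm can. A call is refused whole if a number of a shift passes 5 or a number of a turn 0.15, either way. A call with a gripper value outside its range is refused whole. The fingers move at their own pace and stop on an object; FORCE is the grip in N (left out, the last holds). Time passes only in rows, so rows that do not move let the fingers close. It gives the time, the measured TCP pose, the force and the opening at its end, in the units of the state.
- monitor.read_state(): the state, without advancing time (a new reading comes with each control period).
- vision.camera(name): name is "scene" or "top"; returns a dict with "color" (480x640x3 uint8, blue, green, red), "fx", "fy", "cx", "cy" (pixels), "cam_to_world" (4x4, takes a point from camera to world coordinates). Camera axes: x right, y down, z forward; pixel columns grow to the right and rows downward; lengths in mm; the calibration is good to about 2 mm. A picture is of the moment at which its call begins. There is no depth.
- order.sign_off(): hands the job in, once; it reports no verdict.
The state is a dict: "clock": time; "joints": joint angles; "qd": joint speeds; "effort": joint torques, N m; "eef_pos": TCP position; "eef_rot": TCP orientation; "wrist_force": force on the tool from outside, world axes, zero at the start; "moment": the same for the moment, N m; "finger_gap": finger opening in mm.
Only numpy, scipy, OpenCV 4.12 (cv2) and the standard library are available. Lean on these libraries where they do the work, as an engineer would, in place of code of your own. Each camera call takes 0.05 s, during which the arm holds its last target.

### The job

Close the green consumables case: first push the upright aluminium flap down flat over the compartments, then swing the green cover fully shut over it. Only push with the fingers: do not pinch the flap or the cover, and leave the things in and around the case where they are.

Things in the scene. Friction and masses are not known exactly. Their poses are not given: they have to be found in the camera images.
- case: open green sheet-steel case, fixed on a wooden block (156 x 141 mm, 10 to 60 mm high); 140 (x) x 125 (y) x 66 mm high, walls and floor 3 mm; origin at the centre of the case's underside (top of the block); x axis from the near wall (flap hinge, robot's side) to the far wall (cover hinge), y along both hinges, z up. Thin dividers inside, 49 mm high.
- flap (a joint): angle of the flap, rad: 0 = folded down flat over the compartments (a stop), about 1.57 = upright; range 0 to 1.6. Friction hinge (about 0.1 Nm): it stays where it is left, no spring.
- flap_hinge (a point): middle of the flap's hinge line, inside the top of the near wall, at case x -63, y 0, z 57 mm; turns with the flap: its x axis runs from the hinge to the flap's free edge, z is the normal of the upper face (the face that looks to the robot while upright, and up when folded).
- flap_edge (a point): middle of the flap's free edge on its upper face, 85 mm from the hinge line, 3 mm off it along the normal. The flap is 70 mm wide (centred in the case) along the hinge, 6 mm thick: an aluminium upper face (flap_c0, the one to push) with 1 mm ribs and a yellow strip at the free edge, and a grey underside (flap_c1).
- cover (a joint): angle of the cover, rad: 0 = shut on the rim (a stop), 1.57 = upright; range 0 to 1.9. Friction hinge (about 0.36 Nm): it stays where it is left and must be pushed all the way. Flap and cover do not block one another in this model.
- cover_hinge (a point): middle of the cover's hinge line, at the top of the far wall, at case x +73, y 0, z 66 mm; turns with the cover: its -x axis runs from the hinge to the cover's free edge, z is the normal of the outer face (up when shut, away from the robot while open).
- cover_edge (a point): middle of the cover's free edge on its outer face, 146 mm from the hinge line, 4 mm off it along the normal. The cover is a green plate (cover_c0, its outer face is the one to push) 129 mm wide along the hinge, 4 mm thick, with a grey liner inside (cover_c1, 126 x 111 x 3.5 mm), set back 10 mm from the free edge.
- cup_in: pink ceramic gas cup, 19 mm wide, 47 mm tall, standing in the case in the left compartment under the flap; origin under its centre. Leave alone.
- nut_in: hex nut 30 x 34 x 16 mm, lying in the case in the right compartment under the flap; origin under its centre. Leave alone.
- mandrel: steel mandrel with a T-handle, 38 x 38 x 69 mm, standing to the right of the case; origin under its centre. Leave alone.
- cup_out: pink ceramic gas cup, 19 mm wide, 47 mm tall, standing in front of the case, to the right; origin under its centre. Leave alone.

How it is judged (in metres and radians):
On the way, in this order (a step that is already met when the one before it is completed fails the run):
1. the flap lies folded down while the cover still stands open (value of joint flap below 0.08 rad and value of joint cover above 1 rad), for 0.2 s.
2. the cover is shut over the folded flap (value of joint cover below 0.05 rad and value of joint flap below 0.08 rad), for 0.2 s.
At the end, for the whole second after the job is handed in: the flap is folded down (within 0.08 rad of its stop), the cover is shut (within 0.05 rad, 7 mm at its edge), and the two gas cups, the nut and the mandrel are within 20 mm of where they started, the cups and the mandrel still upright (all of step 2 and distance of each of cup_in, nut_in, mandrel, cup_out from where it was at the start of the episode below 0.02 m and angle between each of cup_in, mandrel, cup_out's own z axis and vertical below 0.2 rad); the robot touches nothing.
It fails at once if the cover is swung down before the flap is folded (value of joint cover below 1 rad and value of joint flap above 0.2 rad).
It fails at once if the flap is pinched: the fingers press on both its faces at once (contact force between the fingers and flap_c0 above 1 N and contact force between the fingers and flap_c1 above 1 N).
It fails at once if the cover is pinched: the fingers press on both its faces at once (contact force between the fingers and cover_c0 above 1 N and contact force between the fingers and cover_c1 above 1 N).
It fails at once if a thing in or beside the case is pushed away, lifted or carried (distance of any of cup_in, nut_in, mandrel, cup_out from where it was at the start of the episode above 0.02 m).
It also fails if it takes over 58 s, if anything falls off the work surface, if the arm or the gripper's body presses on something with over 40 N, if the wrist force passes 120 N, or if a joint passes its speed limit or range.

## Working session

There is one attempt and no reset: what is moved stays moved. The work goes in short steps, Python scripts to look and compute and a shell command to move; the robot and the scene stay as the last step left them, time stands still between calls to the robot, and variables do not carry over. Pictures are saved under pics/ and viewed, and the job is handed in when it is done.

```bash
ls; mkdir -p pics; python3 - <<'E'
from cell import monitor, vision, manip
import cv2
print(monitor.read_state(), manip.grasp_offset)
for n in("scene","top"):
    c=vision.camera(n); cv2.imwrite(f"pics/{n}0.png",c["color"]); print(n,c["fx"],c["fy"],c["cx"],c["cy"],c["cam_to_world"])
E
```

```text
pics
{'clock': 0.0, 'joints': array([ 1.05834062e+00,  3.00485262e-01,  1.52156768e+00, -4.70077869e-05,
        1.32072116e+00, -6.65817537e-02]), 'qd': array([ 4.50154599e-04, -3.96691776e-05,  4.84834974e-05, -2.31862392e-03,
        1.93844652e-03,  1.10938561e-04]), 'effort': array([-6.82672344e-04, -5.31815636e+01, -3.52731371e+01,  7.06981332e-02,
        2.45117967e-02, -6.34470712e-05]), 'eef_pos': array([237.06046514, 495.99564003, 204.88423803]), 'eef_rot': array([-3.14041080e+00, -3.31737247e-05,  2.69573034e+00]), 'wrist_force': array([ 0.0507726 , -0.00325006, -1.01786266]), 'moment': array([ 0.04491054, -0.01024559, -0.00243937]), 'finger_gap': 93.82315119864667} 18.8
scene 612.5236450237009 612.5236450237009 311.5975589556621 242.66211875724807 [[-7.06377280e-01 -5.07725490e-01  4.93199722e-01  7.87510153e+00]
 [-7.07607869e-01  4.88846002e-01 -5.10216317e-01  4.27023644e+00]
 [ 1.79511174e-02 -7.09397218e-01 -7.04580261e-01  7.00596937e+02]
 [ 0.00000000e+00  0.00000000e+00  0.00000000e+00  1.00000000e+00]]
top 471.97833364062984 471.97833364062984 327.3472516927389 237.08735341327974 [[-2.75039463e-03 -9.91505891e-01  1.30032704e-01  3.38254542e+02]
 [-9.99135585e-01 -2.66898909e-03 -4.14844525e-02 -4.07105418e+02]
 [ 4.14791349e-02 -1.30034401e-01 -9.90641477e-01  9.59491202e+02]
 [ 0.00000000e+00  0.00000000e+00  0.00000000e+00  1.00000000e+00]]
```

View pics/scene0.png

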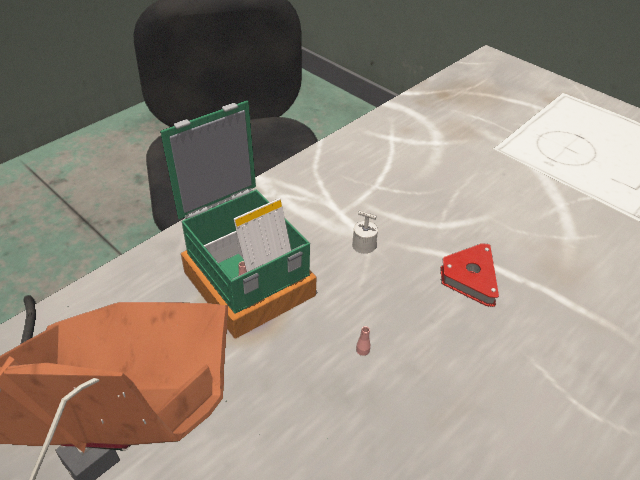

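View pics/top0.png

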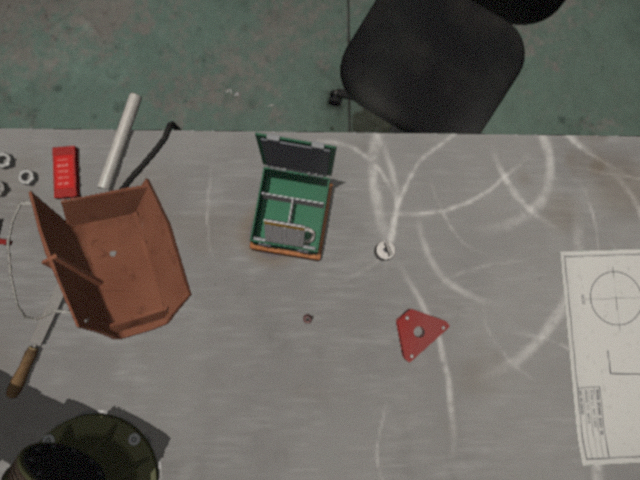

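The scene view shows the case at about (245,255), its flap at (263,238) and its cover at (212,160). The top view has the case at (292,210). I'll zoom in on both.

```bash
python3 - <<'E'
import cv2
a=cv2.imread("pics/top0.png")[120:275,235:350]; cv2.imwrite("pics/topz.png",cv2.resize(a,None,fx=3.8,fy=3.8,interpolation=2)[:600])
a=cv2.imread("pics/scene0.png")[90:350,150:390]; cv2.imwrite("pics/scz.png",cv2.resize(a,None,fx=2.3,fy=2.3,interpolation=2)[:600])
E
```

```text
(no output)
```

View pics/topz.png

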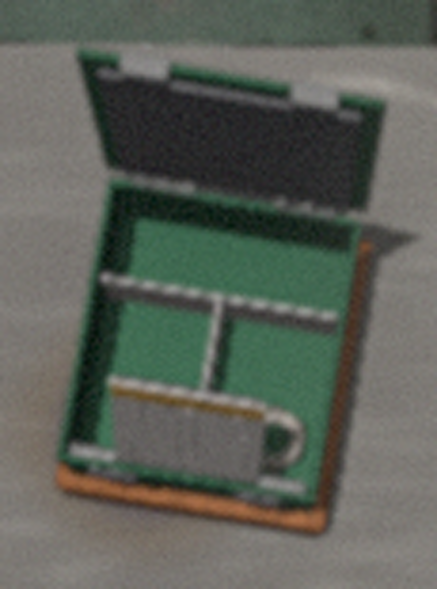

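View pics/scz.png

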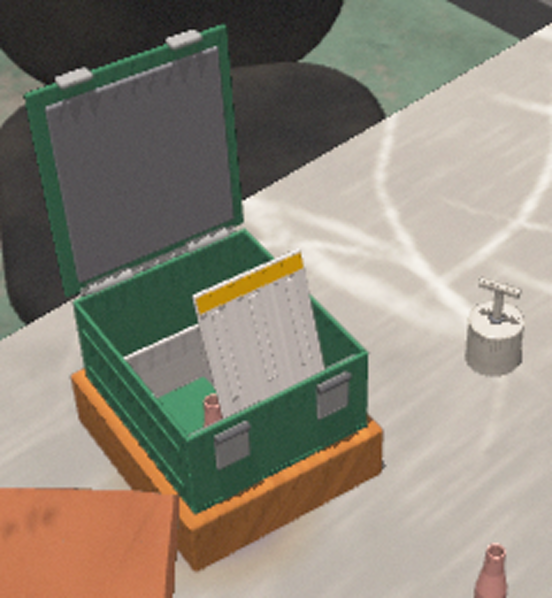

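```bash
cat > h.py <<'E'
import numpy as np
from cell import vision
C={n:vision.camera(n) for n in("scene","top")}
def ray(n,u,v):
    c=C[n];T=np.array(c["cam_to_world"]);d=T[:3,:3]@np.array([(u-c["cx"])/c["fx"],(v-c["cy"])/c["fy"],1]);return T[:3,3],d/np.linalg.norm(d)
def plane(n,u,v,z):
    o,d=ray(n,u,v);return o+d*(z-o[2])/d[2]
def tri(a,b):
    A=np.zeros((3,3));B=np.zeros(3);r=[ray("scene",*a),ray("top",*b)]
    for o,d in r:
        P=np.eye(3)-np.outer(d,d);A+=P;B+=P@o
    p=np.linalg.solve(A,B)
    return p,[np.linalg.norm((np.eye(3)-np.outer(d,d))@(p-o)) for o,d in r]
E
python3 - <<'E'
from h import *
np.set_printoptions(precision=1,suppress=True)
s=lambda u,v:(150+u/2.3,90+v/2.3); t=lambda u,v:(235+u/3.8,120+v/3.8)
P={"NL":((189,440),(63,463)),"NR":((367,352),(317,505)),"FL":((76,300),(110,184)),"FR":((244,232),(358,232)),
"flapTL":((195,310),(112,388)),"flapTR":((302,266),(265,412)),"covTL":((28,94),(82,55)),"covTR":((226,27),(383,103)),"flapyelTLback":((193,296),(110,380)),"fTRb":((300,252),(268,402)),
}
for k,(a,b) in P.items(): print(k,*tri(s(*a),t(*b)))
print("block NL NR", plane("scene",*s(193,570),0),plane("scene",*s(381,470),0))
print(tri(s(192,522),t(60,465)),tri(s(381,430),t(325,515)))
print("block bottom top",plane("top",*t(62,490),0),plane("top",*t(325,530),0))
# cup/mandrel
print("mandrel",plane("top",385,253,10),plane("scene",365,240,20),"cup",plane("top",308,318,45),plane("scene",364,340,20))
for n in C: print(n,C[n]["cam_to_world"][:3,3] if hasattr(C[n]["cam_to_world"],'shape') else 0)
E
```

```text
NL [ 443.  -303.8  106.1] [np.float64(2.4594308361073045), np.float64(2.4594308361074546)]
NR [ 423.1 -424.9  106.5] [np.float64(2.498513292200786), np.float64(2.4985132922007494)]
FL [ 578.2 -325.1  109.4] [np.float64(1.3542372391039867), np.float64(1.354237239103996)]
FR [ 556.8 -444.8  107.2] [np.float64(2.5898775485928556), np.float64(2.5898775485929497)]
flapTL [ 468.  -333.3  170.2] [np.float64(1.2539122067769357), np.float64(1.2539122067770445)]
flapTR [ 457.1 -401.8  167.7] [np.float64(0.24529476692699959), np.float64(0.2452947669270351)]
covTL [ 592.  -326.4  252.8] [np.float64(1.7119027334791654), np.float64(1.7119027334793024)]
covTR [ 572.4 -450.2  251.5] [np.float64(0.1876058998391892), np.float64(0.1876058998393296)]
flapyelTLback [ 469.7 -333.5  179.5] [np.float64(0.789391503242491), np.float64(0.789391503242373)]
fTRb [ 460.3 -403.2  175.4] [np.float64(0.11416941540191329), np.float64(0.11416941540179901)]
block NL NR [ 439.9 -291.1    0. ] [ 416.4 -429.9    0. ]
(array([ 447.2, -297. ,   35.5]), [np.float64(2.059069030023981), np.float64(2.059069030023973)]) (array([ 422.4, -433.2,   31.8]), [np.float64(1.2181061072176531), np.float64(1.2181061072177184)])
block bottom top [ 439.5 -292.6    0. ] [ 418.1 -433.2    0. ]
mandrel [ 430.6 -564.    10. ] [ 429.7 -553.9   20. ] cup [ 302.4 -408.    45. ] [ 301.6 -407.1   20. ]
scene [  7.9   4.3 700.6]
top [ 338.3 -407.1  959.5]
```

```bash
python3 - <<'E'
from h import *
np.set_printoptions(precision=1,suppress=True)
print("bin corner",tri((226,306),(148,181)),tri((222,382),(190,294)), tri((225,306),(190,294)))
print("handle/wire tip",plane("scene",97,379,0),plane("scene",97,379,200),plane("top",30,200,0),plane("top",30,200,200))
print("table edge",plane("top",300,133,0),"chair",plane("top",400,130,0),plane("top",520,0,0))
ex=np.array([.9876,-.157,0]);ey=np.array([.157,.9876,0]);c=np.array([500,-375,41])
for p in [(468,-333.3,170.2),(457.1,-401.8,167.7),(469.7,-333.5,179.5),(460.3,-403.2,175.4),(592,-326.4,252.8),(572.4,-450.2,251.5),(430,-556,35),(302,-407.5,20)]:
    d=np.array(p)-c; print(d@ex,d@ey,d[2])
E
```

```text
bin corner (array([ 446.7, -200.1,  203.9]), [np.float64(89.51623470981563), np.float64(89.5162347098156)]) (array([ 345.2, -198.9,   97. ]), [np.float64(3.6531672231252346), np.float64(3.6531672231252195)]) (array([ 347.4, -222.9,  209.1]), [np.float64(1.1154440986230745), np.float64(1.1154440986231433)])
handle/wire tip [ 514.  -119.5    0. ] [369.5 -84.2 200. ] [538.1 153.6  -0. ] [496.5  36.7 200. ]
table edge [ 685.3 -390.2    0. ] chair [ 694.6 -602.7    0. ] [1000.5 -880.3    0. ]
-38.1501 36.15891999999999 129.2
-38.16043999999998 -33.20298000000001 126.69999999999999
-36.43978000000001 36.2283 138.5
-34.78031999999999 -34.08321999999999 134.4
83.229 62.441360000000024 211.8
83.30863999999998 -62.90071999999999 210.5
-40.715 -189.7456 -6
-190.44230000000002 -63.183 -21.0
```

```bash
python3 -m jog '[[0,0,-5,0,0,0,50],[0,0,-5,0,0,0,0],[0,0,-5,0,0,0,0],[0,0,-5,0,0,0,0],[0,0,-2,0,0,0,0]]' 20
```

```text
clock: 0.8
eef_pos: [237.1, 496.2, 430.5]
eef_rot: [3.135, 0.0, 2.696]
wrist_force: [-0.5, -0.2, 0.1]
finger_gap: 57.3
```

```bash
R='x'; python3 -m jog '[[-3.9,-0.14,0,0,0,0.071,0],[-3.9,-0.14,0,0,0,0.071,0],[-3.9,-0.14,0,0,0,0.071,0],[-3.9,-0.14,0,0,0,0.071,0],[-3.9,-0.14,0,0,0,0.071,0],[-3.9,-0.14,0,0,0,0.071,0],[-3.9,-0.14,0,0,0,0.071,0],[-3.9,-0.14,0,0,0,0.071,0]]'
python3 -m jog '[[-3.9,-0.14,0,0,0,0.071,0],[-3.9,-0.14,0,0,0,0.071,0],[-3.9,-0.14,0,0,0,0.071,0],[-3.9,-0.14,0,0,0,0.071,0],[-3.9,-0.14,0,0,0,0.071,0],[-3.9,-0.14,0,0,0,0.071,0],[-3.9,-0.14,0,0,0,0.071,0],[-3.9,-0.14,0,0,0,0.071,0]]'
```

```text
clock: 1.6
eef_pos: [467.6, 289.4, 425.2]
eef_rot: [-3.141, -0.0, 2.125]
wrist_force: [0.2, 0.3, -0.0]
finger_gap: 0.4
clock: 2.4
eef_pos: [549.7, -7.6, 425.2]
eef_rot: [-3.141, -0.0, 1.557]
wrist_force: [0.0, 0.8, 0.3]
finger_gap: 0.3
```

```bash
python3 -m jog '[[-3.9,-0.14,0,0,0,0.071,0],[-3.9,-0.14,0,0,0,0.071,0],[-3.9,-0.14,0,0,0,0.071,0],[-3.9,-0.14,0,0,0,0.071,0],[-3.9,-0.14,0,0,0,0.071,0],[-3.9,-0.14,0,0,0,0.071,0],[-3.9,-0.14,0,0,0,0.071,0],[-3.9,-0.14,0,0,0,0.071,0]]'
python3 -m jog '[[-3.9,-0.14,0,0,0,0.071,0],[-3.9,-0.14,0,0,0,0.071,0],[0,0,0,0,0,0.14,0],[0,0,0,0,0,0.14,0],[0,0,0,0,0,0.14,0],[0,0,0,0,0,0.14,0],[0,0,0,0,0,0.14,0],[0,0,0,0,0,0.14,0]]'
python3 -m jog '[[0,0,0,0,0,0.14,0],[0,0,0,0,0,0,0]]'
```

```text
clock: 3.2
eef_pos: [459.1, -302.1, 425.2]
eef_rot: [-3.141, -0.0, 0.989]
wrist_force: [1.1, -0.4, 0.6]
finger_gap: 0.5
clock: 4.0
eef_pos: [412.7, -362.8, 425.4]
eef_rot: [-3.141, 0.0, 0.004]
wrist_force: [1.3, 0.2, -0.7]
finger_gap: 0.5
clock: 4.2
eef_pos: [412.7, -362.8, 425.4]
eef_rot: [-3.142, 0.0, -0.133]
wrist_force: [-0.2, -0.4, 0.4]
finger_gap: 0.6
```

```bash
python3 -m jog '[[0,0,5,0,0,0.025,0],[0,-0.2,5,0,0,0,0],[0,0,5,0,0,0,0],[0,0,5,0,0,0,0],[0,0,4,0,0,0,0],[0,0,2,0,0,0,0],[0,0,0,0,0,0,0]]'
python3 - <<'E'
from cell import vision
import cv2,numpy as np
a=vision.camera("scene")["color"][90:350,150:390];b=vision.camera("top")["color"][110:280,220:370]
cv2.imwrite("pics/c1.png",np.hstack([cv2.resize(a,(400,433)),cv2.resize(b,(382,433))]))
from h import *
print([np.round((np.array(p)-[500,-375,41])@np.array([[.9876,.157,0],[-.157,.9876,0],[0,0,1]]),1) for p in [__import__('cell').monitor.read_state()["eef_pos"]]])
for t in np.linspace(1.25,0,13): print(round(t,2),np.round([-63+70*np.cos(t)-3*np.sin(t)-8,57+70*np.sin(t)+3*np.cos(t)],1))
E
```

```text
clock: 4.9
eef_pos: [412.1, -359.9, 162.8]
eef_rot: [-3.139, 0.004, -0.151]
wrist_force: [-0.8, -0.0, -0.1]
finger_gap: 0.9
[array([-8.750e+01, -1.000e-01,  1.263e+02])]
1.25 [-51.8 124.4]
1.15 [-44.9 122. ]
1.04 [-38.3 118.9]
0.94 [-32.  115.2]
0.83 [-26.2 110.8]
0.73 [-20.8 105.9]
0.62 [-16.  100.4]
0.52 [-11.8  94.4]
0.42 [-8.2 88.1]
0.31 [-5.3 81.4]
0.21 [-3.1 74.4]
0.1 [-1.7 67.3]
0.0 [-1. 60.]
```

View pics/c1.png

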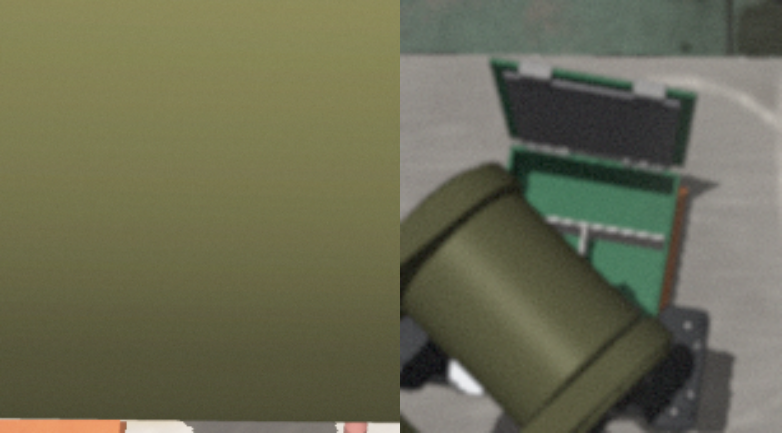

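The arm blocks the scene view, and the top view shows the gripper over the near side of the case. I'll work from the measurements and start pushing the flap.

```bash
python3 -m jog '[[1.5,0,0,0,0,0,0],[1.5,0,0,0,0,0,0],[0.6,0,0,0,0,0,0],[0.7,0,0.2,0,0,0,0],[0.7,0,0.3,0,0,0,0],[0.6,0,0.4,0,0,0,0]]'
python3 -m jog '[[0.6,0,0.4,0,0,0,0],[0.5,0,0.5,0,0,0,0],[0.5,0,0.6,0,0,0,0],[0.4,0,0.6,0,0,0,0],[0.4,0,0.6,0,0,0,0],[0.3,0,0.7,0,0,0,0]]'
python3 -m jog '[[0.2,0,0.7,0,0,0,0],[0.2,0,0.7,0,0,0,0],[0.1,0,0.7,0,0,0,0],[0,0,0,0,0,0,0]]'
```

```text
clock: 5.7
eef_pos: [468.8, -369.7, 156.6]
eef_rot: [3.141, -0.001, -0.155]
wrist_force: [-0.9, -0.2, 2.3]
finger_gap: 0.5
clock: 6.3
eef_pos: [495.2, -373.6, 121.8]
eef_rot: [-3.141, 0.0, -0.155]
wrist_force: [-1.9, -0.4, 2.1]
finger_gap: 0.6
clock: 6.7
eef_pos: [500.0, -374.5, 102.2]
eef_rot: [3.141, -0.0, -0.155]
wrist_force: [-3.4, 1.1, 7.8]
finger_gap: 0.4
```

```bash
python3 -m jog '[[0,0,0.2,0,0,0,0],[0,0,0,0,0,0,0]]'; python3 -m jog '[[0,0,0.2,0,0,0,0],[0,0,0,0,0,0,0],[0,0,0,0,0,0,0]]'
```

```text
clock: 6.9
eef_pos: [500.2, -374.6, 101.9]
eef_rot: [3.141, -0.001, -0.155]
wrist_force: [-8.0, 6.9, 22.8]
finger_gap: 1.0
clock: 7.2
eef_pos: [500.3, -374.7, 101.5]
eef_rot: [3.14, -0.002, -0.155]
wrist_force: [-14.9, 11.1, 38.6]
finger_gap: 0.8
```

```bash
python3 -m jog '[[0,0,-1,0,0,0,0],[0,0,-4,0,0,0,0],[0,0,-5,0,0,0,0],[0,0,-5,0,0,0,0],[0,0,-5,0,0,0,0],[0,0,-2,0,0,0,0],[0,0,0,0,0,0,0]]'
python3 - <<'E'
from cell import vision
import cv2,numpy as np
a=vision.camera("scene")["color"];b=vision.camera("top")["color"][110:280,220:370]
cv2.imwrite("pics/c2.png",np.hstack([cv2.resize(a,(400,433)),cv2.resize(b,(382,433))]))
E
```

```text
clock: 7.9
eef_pos: [500.6, -374.8, 320.7]
eef_rot: [3.139, -0.005, -0.155]
wrist_force: [0.1, -0.6, 0.1]
finger_gap: 0.3
```

View pics/c2.png

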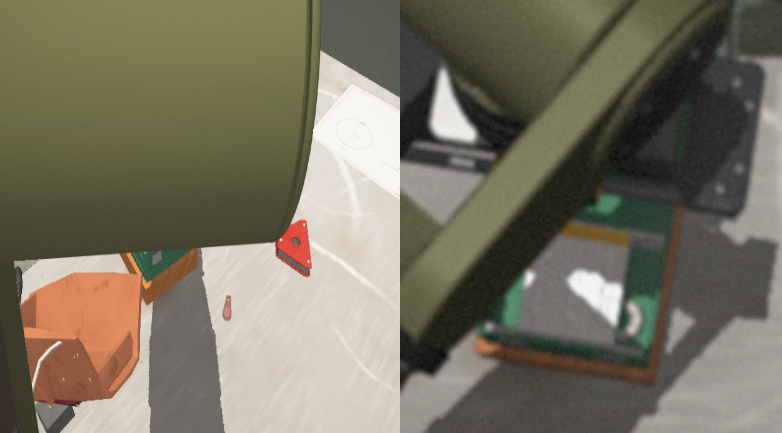

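The flap lies flat, seen in the top view with its yellow strip at (600,232). Next the fingers go over to the far side of the cover.

```bash
python3 -m jog '[[3.5,0,0,0,0,0,0],[3.5,0,0,0,0,0,0],[3,0,0,0,0,0,0],[1.7,0,0,0,0,0,0],[0,0,0,0,0,0,0]]'
python3 -m jog '[[0,0,3,0,0,0,0],[0,0,4,0,0,0,0],[0,0,4,0,0,0,0],[0,0,1,0,0,0,0],[0,0,0,0,0,0,0]]'
```

```text
clock: 8.5
eef_pos: [616.9, -392.2, 313.1]
eef_rot: [-3.139, 0.005, -0.154]
wrist_force: [0.3, -0.5, -0.4]
finger_gap: 0.6
clock: 9.0
eef_pos: [614.7, -392.3, 196.1]
eef_rot: [-3.14, 0.003, -0.155]
wrist_force: [-0.6, 0.0, 0.4]
finger_gap: 0.4
```

```bash
python3 - <<'E'
import numpy as np
p=None
for t in np.linspace(1.6,0,21):
    q=np.array([73-90*np.cos(t)+4*np.sin(t)+8,66+90*np.sin(t)+4*np.cos(t)])
    print(round(t,2),q.round(1), None if p is None else ((p-q)/10).round(2)); p=q
from cell import monitor
print(monitor.read_state()["eef_pos"])
E
python3 -m jog '[[-1,0,0,0,0,0,0],[-1,0,0,0,0,0,0],[-0.5,0,0,0,0,0,0],[-0.7,0,0,0,0,0,0],[0,0,0,0,0,0,0]]'
```

```text
1.6 [ 87.6 155.8] None
1.52 [ 80.4 156.1] [ 0.72 -0.02]
1.44 [ 73.2 155.8] [0.72 0.03]
1.36 [ 66.1 154.8] [0.71 0.09]
1.28 [ 59.  153.4] [0.71 0.15]
1.2 [ 52.1 151.3] [0.69 0.2 ]
1.12 [ 45.4 148.8] [0.67 0.26]
1.04 [ 38.9 145.6] [0.65 0.31]
0.96 [ 32.7 142. ] [0.62 0.36]
0.88 [ 26.7 137.9] [0.59 0.41]
0.8 [ 21.2 133.3] [0.56 0.46]
0.72 [ 16.  128.4] [0.52 0.5 ]
0.64 [ 11.2 123. ] [0.48 0.54]
0.56 [  6.9 117.2] [0.43 0.58]
0.48 [  3.  111.1] [0.39 0.61]
0.4 [ -0.3 104.7] [0.34 0.64]
0.32 [-3.2 98.1] [0.28 0.66]
0.24 [-5.5 91.3] [0.23 0.68]
0.16 [-7.2 84.3] [0.17 0.7 ]
0.08 [-8.4 77.2] [0.12 0.71]
0.0 [-9. 70.] [0.06 0.72]
[ 614.68000192 -392.25529051  196.1328195 ]
clock: 9.5
eef_pos: [583.8, -387.8, 199.1]
eef_rot: [3.141, -0.002, -0.155]
wrist_force: [0.2, 0.7, 0.7]
finger_gap: 0.4
```

```bash
python3 -m jog '[[-0.5,0,0.1,0,0,0,0],[-0.7,0,0.1,0,0,0,0],[-0.7,0,0.1,0,0,0,0],[-0.7,0,0.15,0,0,0,0],[-0.7,0,0.2,0,0,0,0]]'
python3 -m jog '[[-0.7,0,0.2,0,0,0,0],[-0.7,0,0.3,0,0,0,0],[-0.6,0,0.3,0,0,0,0],[-0.6,0,0.4,0,0,0,0],[-0.6,0,0.4,0,0,0,0]]'
```

```text
clock: 10.0
eef_pos: [550.7, -382.2, 190.4]
eef_rot: [-3.141, 0.001, -0.155]
wrist_force: [4.3, -0.3, -0.8]
finger_gap: 0.3
clock: 10.5
eef_pos: [519.2, -377.5, 174.7]
eef_rot: [3.142, 0.0, -0.155]
wrist_force: [2.5, 0.0, 1.0]
finger_gap: 0.7
```

```bash
python3 -m jog '[[-0.5,0,0.5,0,0,0,0],[-0.5,0,0.5,0,0,0,0],[-0.4,0,0.6,0,0,0,0],[-0.4,0,0.6,0,0,0,0],[-0.3,0,0.6,0,0,0,0]]'
python3 -m jog '[[-0.3,0,0.7,0,0,0,0],[-0.2,0,0.7,0,0,0,0],[-0.2,0,0.7,0,0,0,0],[-0.1,0,0.7,0,0,0,0],[0,0,0,0,0,0,0]]'
```

```text
clock: 11.0
eef_pos: [498.6, -374.2, 146.4]
eef_rot: [-3.142, 0.0, -0.155]
wrist_force: [2.6, -0.2, 1.3]
finger_gap: 0.5
clock: 11.5
eef_pos: [490.5, -372.8, 117.7]
eef_rot: [-3.141, 0.002, -0.155]
wrist_force: [-0.2, -0.1, -0.2]
finger_gap: 0.6
```

```bash
python3 -m jog '[[0,0,0.5,0,0,0,0],[0,0,0,0,0,0,0]]'; python3 -m jog '[[0,0,0.3,0,0,0,0],[0,0,0,0,0,0,0]]'
```

```text
clock: 11.7
eef_pos: [490.9, -373.0, 113.4]
eef_rot: [-3.141, 0.001, -0.155]
wrist_force: [-0.8, -0.7, -0.3]
finger_gap: 0.5
clock: 11.9
eef_pos: [491.2, -373.2, 112.3]
eef_rot: [3.141, -0.001, -0.155]
wrist_force: [-3.7, 3.3, 11.3]
finger_gap: 0.3
```

```bash
python3 -m jog '[[0,0,0.2,0,0,0,0],[0,0,0,0,0,0,0],[0,0,0,0,0,0,0]]'; python3 -m jog '[[0,0,0.1,0,0,0,0],[0,0,0,0,0,0,0]]'
python3 -m jog '[[0,0,-1,0,0,0,0],[0,0,-4,0,0,0,0],[0,0,-5,0,0,0,0],[0,0,-5,0,0,0,0],[0,0,-5,0,0,0,0],[0,0,-5,0,0,0,0],[0,0,-2,0,0,0,0]]'
python3 -m jog '[[-5,0,0,0,0,0,0],[-5,0,0,0,0,0,0],[0,-5,0,0,0,0,0],[0,-5,0,0,0,0,0],[0,-5,0,0,0,0,0],[0,-5,0,0,0,0,0],[0,-5,0,0,0,0,0],[0,-5,0,0,0,0,0]]'
python3 -m jog '[[0,-5,0,0,0,0,0],[0,-5,0,0,0,0,0],[0,0,0,0,0,0,0]]'
python3 - <<'E'
from cell import vision
import cv2,numpy as np
for n in("scene","top"): cv2.imwrite(f"pics/{n}3.png",vision.camera(n)["color"])
a=cv2.imread("pics/scene3.png");b=cv2.imread("pics/top3.png")[110:340,220:430]
cv2.imwrite("pics/c3.png",np.hstack([cv2.resize(a,(400,433)),cv2.resize(b,(395,433))]))
E
```

```text
clock: 12.2
eef_pos: [491.3, -373.2, 112.0]
eef_rot: [3.14, -0.002, -0.155]
wrist_force: [-10.3, 7.9, 27.1]
finger_gap: 0.7
clock: 12.4
eef_pos: [491.4, -373.3, 111.9]
eef_rot: [3.14, -0.002, -0.155]
wrist_force: [-13.7, 10.1, 33.9]
finger_gap: 0.7
clock: 13.1
eef_pos: [491.2, -373.1, 383.5]
eef_rot: [3.138, -0.006, -0.155]
wrist_force: [-0.2, 0.5, 0.3]
finger_gap: 0.4
clock: 13.9
eef_pos: [438.4, -59.2, 378.2]
eef_rot: [3.142, -0.001, -0.156]
wrist_force: [1.0, 0.1, -0.5]
finger_gap: 0.3
clock: 14.2
eef_pos: [454.2, 42.3, 377.9]
eef_rot: [-3.141, 0.0, -0.149]
wrist_force: [0.2, -0.5, -0.4]
finger_gap: 0.4
```

View pics/c3.png

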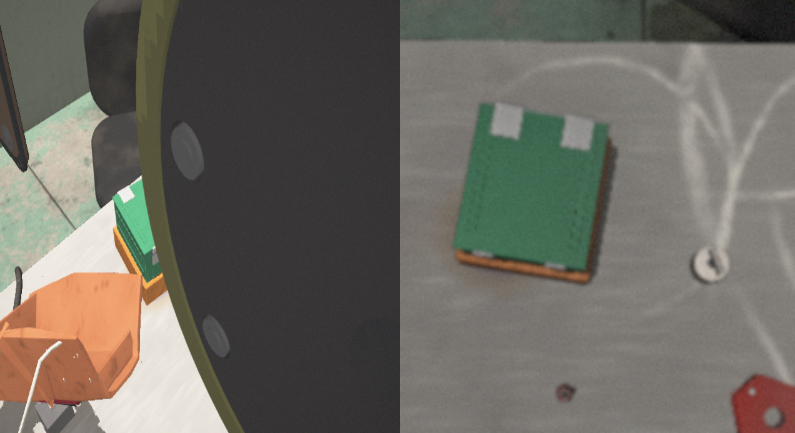

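The top view shows the cover shut and square on the case at (530,190), with the mandrel at (710,263) and the cup at (565,392). The arm hides half of the scene view, so I'll move it further aside to check the front gap.

```bash
python3 -m jog '[[0,-5,0,0,0,0,0],[0,-5,0,0,0,0,0],[0,-5,0,0,0,0,0],[0,-5,0,0,0,0,0],[0,-5,0,0,0,0,0],[0,-5,0,0,0,0,0],[0,0,0,0,0,0,0]]'
python3 - <<'E'
from cell import vision
import cv2,numpy as np
a=vision.camera("scene")["color"];t=vision.camera("top")["color"]
def cen(img,box,f):
    x,y,w,h=box;p=img[y:y+h,x:x+w].astype(int);m=f(p);v,u=np.nonzero(m);return (x+u.mean()).round(1),(y+v.mean()).round(1),m.sum()
pink=lambda p:(p[...,2]-p[...,1]>35)
a0=cv2.imread("pics/scene0.png");t0=cv2.imread("pics/top0.png")
for s,q in((a0,t0),(a,t)):
    print(cen(s,(350,320,30,40),pink),cen(q,(295,305,25,25),lambda p:p[...,2]-p[...,1]>12),cen(q,(370,235,30,30),lambda p:p.sum(2)>560))
z=cv2.resize(a[130:350,150:390],None,fx=2.6,fy=2.6,interpolation=2);cv2.imwrite("pics/c4.png",z)
E
```

```text
clock: 15.0
eef_pos: [501.2, 336.8, 375.4]
eef_rot: [3.14, 0.003, -0.153]
wrist_force: [-0.2, -0.6, -0.2]
finger_gap: 0.7
(np.float64(363.5), np.float64(341.9), np.int64(281)) (np.float64(306.8), np.float64(318.4), np.int64(53)) (np.float64(380.4), np.float64(252.4), np.int64(16))
(np.float64(363.5), np.float64(341.8), np.int64(282)) (np.float64(306.6), np.float64(318.5), np.int64(49)) (np.float64(380.0), np.float64(253.2), np.int64(4))
```

View pics/c4.png

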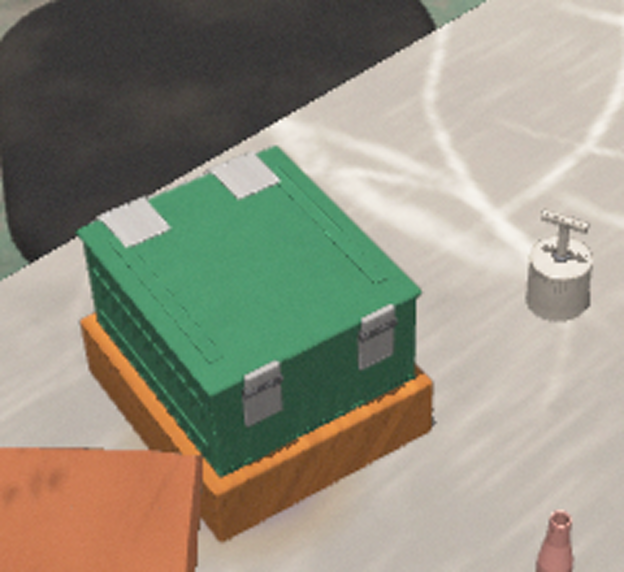

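The cover sits flush on the rim, with its front edge running from (213,390) to (420,293) and no gap. The mandrel at (558,275) and the cup at (557,545) are upright and haven't moved.

```bash
python3 -c "
from cell import order; print(order.sign_off())"
```

```text
the job is handed in; nothing more can be done
None
```

The case is closed and the job is handed in at about 15 s of robot time; no verdict was reported. I pushed the flap down flat with the shut fingers, then went over the cover and swung it shut from its outer face.

- **Flap:** it met a firm stop at z 101.5 mm with 39 N, and the top view then showed it lying flat.
- **Cover:** it met a firm stop at z 112 mm with 34 N, about 1 mm above my estimate of 111 mm. The last pictures show it flush on the rim with no gap.
- **Things outside the case:** `cup_out` is within 0.2 pixels of its start in both views. The mandrel looks upright and in place, but its brightness-mask check was too sparse (16 and 4 pixels) to count as a measurement.
- **Not checked:** `cup_in` and `nut_in` are hidden under the cover, so I could not see them at the end. The arm blocked the scene camera during both pushes, so I steered those by position and force.

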